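Chock the duct pipe on the sloping stand and let the catch down

ROBOT

A 7-joint arm with a two-finger parallel gripper is mounted at the origin on the work surface. World frame = base frame: x ahead of the robot, y to its left, z up, the work surface at z = 0. Lengths are in m, angles in rad, forces in N, time in s.
With the tool pointing down it reaches from about 0.4 to 0.85 m from the base axis. Payload 10.4 kg.
Tool frame: the origin (TCP) lies at the very end of the fingers, on their centre line; the grasp point (between the pads) lies 19 mm behind it; y points along the fingers, x is the direction in which the jaws open and shut, and the axes are right-handed (so a half turn about y gives the same grasp; the last joint's range is limited). The gripper opens to 87 mm and grips with 3 to 60 N. Pads are 19 mm wide; open, the fingers measure 117 mm over their backs; the gripper's body (75 mm by 190 mm) begins 51 mm behind the grasp point.
Start: joints at [1.249, 0.332, -0.065, 1.46, 0.022, 1.35, -0.088], TCP at [0.184, -0.597, 0.223] pointing down, gripper open.
Joint ranges: [-2.6, 2.6], [-0.5, 2.12], [-1.47, 1.34], [0.16, 2.42], [-1.27, 4.41], [0.06, 2.06], [-2.6, 2.6]. Speed limits (rad/s): [2.22, 2.22, 2.79, 2.79, 3.14, 3.14, 3.14].

INTERFACE

Orientations are given as a unit quaternion [x, y, z, w].
In Python, from bench import readout, vision, r gives the robot as it stands.
- The arm moves only by the tool arm_command, never from a script. Its argument "targets" is a list that holds one entry, the list of rows, each a list of 6 numbers: the shift along the tool's x, y, z in m, then the turn, a rotation vector about the tool's x, y, z in degrees. A call has 1 to 12 rows; each row shifts and turns the commanded pose from where the row before left it, along the tool's axes as they then stand; what a row does not reach is not made up. A row lasts 1/12 s, in which the tool goes at most 41.7 mm and 7.16 degrees, less where a joint would pass 70% of its speed; a pose out of reach is approached as far as the arm can. A call is refused whole if a number of a shift passes 0.0417 or a number of a turn 7.16, either way. A call with a gripper value outside its range is refused whole. "hand" is the opening, from 0 (shut) to 1 (fully open), set as the call begins (left out, the last holds). The fingers move at their own pace and stop on an object; "grip_force" is the grip in N (left out, the last holds). Time passes only in rows, so rows that do not move let the fingers close. It gives the time, the measured TCP pose, the force and the opening at its end, in the units of the state.
- readout.read_state(): the state, without advancing time (a new reading comes with each control period).
- vision.camera(name): name is "scene" or "top" or "wrist"; returns a dict with "pixels" (400x640x3 uint8, blue, green, red), "fovy" (degrees; the focal length in pixels is half the picture's height over the tangent of half this angle, whatever the lens; pixels are square), "cx", "cy" (the principal point, pixels), "D" ([k1, k2, p1, p2, k3] as OpenCV has them; the pictures are not rectified), "R" (3x3) and "t" (3): a world point X has camera coordinates R X + t; the wrist camera has in their place "mount" (4x4, takes a point from camera to tool coordinates, whose origin is the TCP and whose axes are the tool frame's). Camera axes: x right, y down, z forward; pixel columns grow to the right and rows downward; lengths in m; the calibration is good to about 2 mm. A picture is of the moment at which its call begins: read the wrist's pose just before it. There is no depth.
- r.close_job(): hands the job in, once; it reports no verdict.
The state is a dict: "time": time; "joint_positions": joint angles; "joint_vel": joint speeds; "joint_torque": joint torques, N m; "ee_pos": TCP position; "eef_rot": TCP orientation; "ft_force": force on the tool from outside, world axes, zero at the start; "torque": the same for the moment, N m; "width": finger opening in m.
Only numpy, scipy, OpenCV 4.12 (cv2) and the standard library are available. Lean on these libraries where they do the work, as an engineer would, in place of code of your own. Each camera call takes 0.05 s, during which the arm holds its last target.

TASK

A length of grey duct pipe is parked across the sloping stand, held by the two fingers of a steel catch. Take the black rubber wedge chock from the bench, set it flat on the stand against the pipe's low side, midway along the pipe, with its slope under the pipe, and let go. Then push the catch's black pedal down, well past level, so that the fingers drop away and the pipe rests on the chock alone, hardly moved from where it was.

Things in the scene. Friction and masses are not known exactly. Their poses are not given: they have to be found in the camera images.
- pipe_mid (a point): Centre of the grey duct pipe, 64 mm in diameter, 200 mm long (its y axis), about 0.2 kg. It lies across a stand whose flat plywood top, 160 mm wide, slopes at 0.12 rad, falling towards the robot square to the pipe, for 160 mm below it. Centre 32 mm off the top, square to it. Steel catch fingers, 22 mm high, hold its low side only at the ends, beside the top; freed, it rolls down.
- chock_mid (a point): Centre, half-way up, of the loose black rubber wedge: 80 mm long (x), 50 wide (y), 42 high (z), 0.16 kg. Its +x half slopes 45 degrees to a thin toe; the -x half is a flat-topped block to grip across the width. It starts flat on the bench, toe away from the robot. On the stand touching the pipe, the pipe's centre is 55 mm ahead of it (+x), 11 mm higher (z). A like-sized plain block is not it.
- catch (a joint): Turn of the catch (rad) on its shaft, which runs through the stand along the pipe: 0 = fingers up, holding the pipe; 1.2 = end stop, fingers down; from 0.8 on they hold nothing. Pushing the pedal down raises it; stiff, about 1.5 N at the pedal; stays where it is left.
- catch_pad (a point): Centre of the catch's black pedal, 34 x 34 x 10 mm, left of the stand seen from the robot, 126 mm from the pipe's middle along the pipe. Its steel arm is 70 mm long, points downhill from the shaft and rises 33 degrees over the level at first, 36 below it at the end stop: the pedal drops 79 mm, bulging up to 12 mm downhill on the way, and ends 15 mm over the bench.
Mind the look-alikes: they are no part of the job. What is shaped like the part that bears chock_mid but purple or turquoise is not meant.

How it is judged:
By the outcome, as a careful person would: the job done as asked, in the order asked, and still so for the second after the job is handed in, with the robot touching nothing.
It also fails if it takes over 48 s, if anything falls off the work surface, if the arm or the gripper's body presses on something with over 40 N, if the wrist force passes 120 N, or if a joint passes its speed limit or range.

## Working session

There is one attempt and no reset: what is moved stays moved. The work goes in short steps, Python scripts to look and compute and a tool call to move; the robot and the scene stay as the last step left them, time stands still between calls to the robot, and variables do not carry over. Pictures are saved under pics/ and viewed, and the job is handed in when it is done.

Besides the shell and the picture viewer there is one more tool, called after "Call:" as a command line: name --argument value ..., lists and objects as JSON in quotes. arm_command: Moves the arm, as the interface text tells. Its arguments: {"type":"object","properties":{"targets":{"type":"array","items":{"type":"array","items":{"type":"array","items":{"type":"number"}}}},"hand":{"type":"number"},"grip_force":{"type":"number"}},"required":["targets"]}

```bash
mkdir -p pics; ls; cat > h.py <<'E'
import numpy as np, cv2, json
from bench import readout, vision, r
from scipy.spatial.transform import Rotation as Rn
def cam(n):
    s=readout.read_state(); c=vision.camera(n)
    f=200/np.tan(np.radians(c['fovy'])/2)
    K=np.array([[f,0,c['cx']],[0,f,c['cy']],[0,0,1.]])
    c['K']=K; c['D']=np.array(c['D'],float)
    if 'mount' in c:
        T=np.eye(4);T[:3,:3]=Rn.from_quat(s['eef_rot']).as_matrix();T[:3,3]=s['ee_pos']
        W=T@np.array(c['mount']); V=np.linalg.inv(W); c['R']=V[:3,:3];c['t']=V[:3,3]
    c['R']=np.array(c['R']);c['t']=np.array(c['t'])
    return c
def ray(c,uv):
    u=cv2.undistortPoints(np.array(uv,float).reshape(-1,1,2),c['K'],c['D']).reshape(-1,2)
    d=np.c_[u,np.ones(len(u))]@c['R']; o=-c['R'].T@c['t']
    return o,d/np.linalg.norm(d,axis=1)[:,None]
def onz(c,uv,z):
    o,d=ray(c,uv); return o+d*((z-o[2])/d[:,2])[:,None]
def proj(c,X):
    return cv2.projectPoints(np.array(X,float).reshape(-1,1,3),cv2.Rodrigues(c['R'])[0],c['t'],c['K'],c['D'])[0].reshape(-1,2)
def tri(o1,d1,o2,d2):
    A=np.stack([d1,-d2],1); s=np.linalg.lstsq(A,o2-o1,rcond=None)[0]
    a=o1+s[0]*d1;b=o2+s[1]*d2; return (a+b)/2,np.linalg.norm(a-b)
E
python3 - <<'E'
from h import *
for n in ['scene','top','wrist']:
    c=cam(n); cv2.imwrite(f'pics/{n}0.png',c['pixels']); print(n,c['fovy'],-c['R'].T@c['t'],c['R'].round(3).tolist(), c['D'])
s=readout.read_state(); print(s)
E
```

```text
pics
scene 48.68225179104513 [1.05789641 0.69145344 0.68277988] [[-0.817, 0.577, 0.016], [0.313, 0.465, -0.828], [-0.485, -0.671, -0.56]] [0.01907008 0.         0.         0.         0.        ]
top 42.43691132811124 [ 0.29128201 -0.02618504  1.3129084 ] [[-0.026, -1.0, 0.009], [-0.982, 0.024, -0.19], [0.189, -0.013, -0.982]] [-0.06811158  0.          0.          0.          0.        ]
wrist 70.02151902486902 [ 0.24956243 -0.57765946  0.38385063] [[0.294, -0.956, -0.002], [-0.924, -0.285, 0.254], [-0.243, -0.073, -0.967]] [0.00587257 0.         0.         0.         0.        ]
{'time': 0.15, 'joint_positions': array([ 1.24940132,  0.33269454, -0.0647117 ,  1.46072483,  0.02163022,
        1.3498683 , -0.08846927]), 'joint_vel': array([ 4.75392395e-04,  1.39347984e-04, -7.56178372e-04, -1.03489944e-03,
        1.68602433e-03,  6.21436771e-05, -7.91354264e-04]), 'joint_torque': array([ 6.91273399e-04, -6.23628688e+01,  2.48094852e-02, -3.90140820e+01,
       -6.13839598e-02,  3.72063636e-02,  1.11908796e-04]), 'ee_pos': array([ 0.18389878, -0.59704918,  0.22196807]), 'eef_rot': array([-0.56867498,  0.42028825, -0.41969332,  0.56905542]), 'ft_force': array([-0.14955042, -0.13272673,  0.23966223]), 'torque': array([-0.0311911 , -0.0302788 , -0.01957005]), 'width': 0.08735927048338747}
```

View pics/scene0.png

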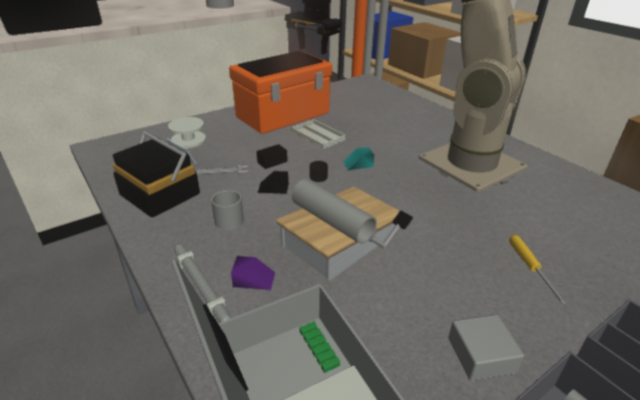

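View pics/top0.png

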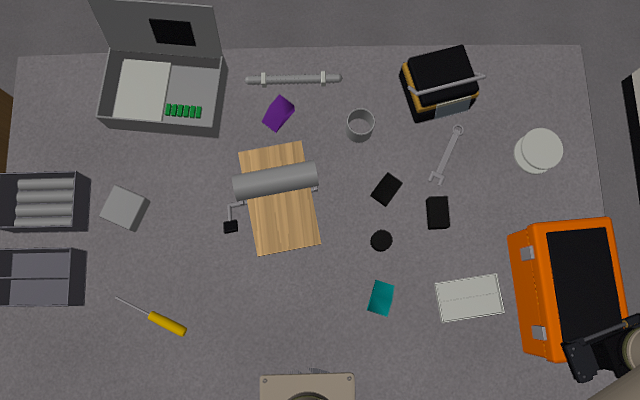

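View pics/wrist0.png

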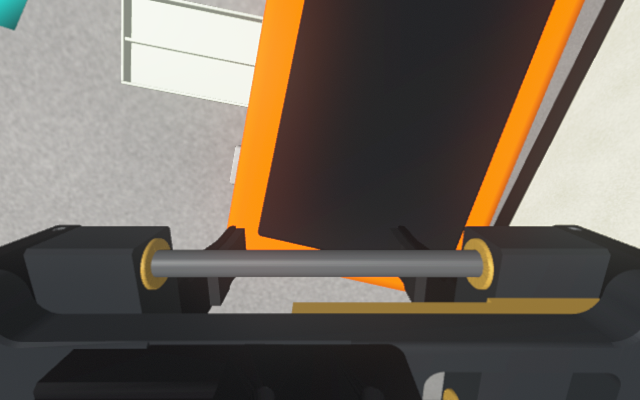

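```bash
python3 - <<'E'
import cv2,numpy as np
a=cv2.imread('pics/scene0.png')[135:285,220:420]; b=cv2.imread('pics/top0.png')[130:270,210:470]
cv2.imwrite('pics/crop1.png',cv2.convertScaleAbs(cv2.resize(a,None,fx=4,fy=4,interpolation=2),alpha=1.6))
cv2.imwrite('pics/crop2.png',cv2.convertScaleAbs(cv2.resize(b,None,fx=3,fy=3,interpolation=2),alpha=1.6))
E
```

```text
(no output)
```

View pics/crop1.png

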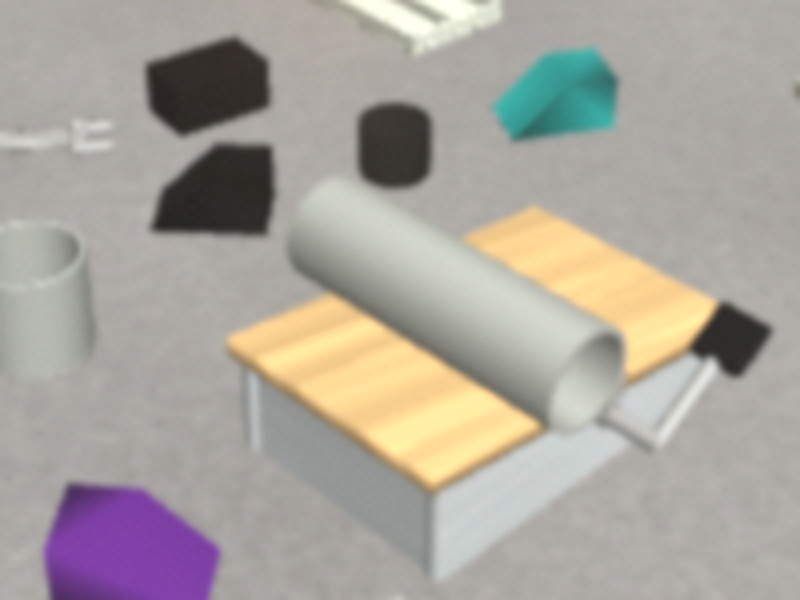

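View pics/crop2.png

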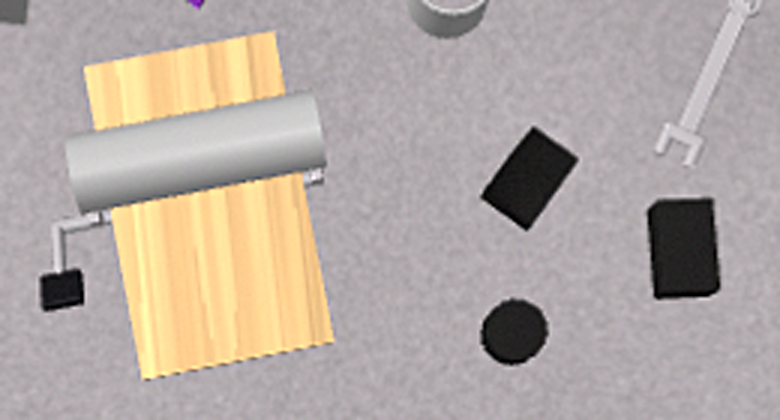

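```bash
cat > m1.py <<'E'
from h import *
def wood(c):
    hsv=cv2.cvtColor(c['pixels'],cv2.COLOR_BGR2HSV)
    m=cv2.inRange(hsv,(10,60,60),(30,200,255))
    n,l,st,ce=cv2.connectedComponentsWithStats(m)
    return m,l,st,ce
R={}
for n,win in [('scene',(270,180,140,95)),('top',(225,130,110,135))]:
    c=cam(n); m,_,_,_=wood(c)
    x,y,w,h=win; mm=np.zeros_like(m); mm[y:y+h,x:x+w]=m[y:y+h,x:x+w]
    mm=cv2.morphologyEx(mm,cv2.MORPH_OPEN,np.ones((3,3)))
    hull=cv2.convexHull(cv2.findNonZero(mm)).astype(np.float32)
    p=cv2.approxPolyN(hull,4,ensure_convex=True).reshape(-1,2) if hasattr(cv2,'approxPolyN') else None
    print(n,p.tolist(), cv2.contourArea(hull)); R[n]=(c,p.astype(float))
import itertools
cs,ps=R['scene'];ct,pt=R['top']
o1,d1=ray(cs,ps);o2,d2=ray(ct,pt)
P=[]
for i in range(4):
    b=min(((tri(o1,d1[j],o2,d2[i])) for j in range(4)),key=lambda q:q[1]); P.append(b[0]); print(pt[i],b[0].round(4),round(b[1],4))
E
python3 m1.py
```

```text
scene [[327.23529052734375, 258.313720703125], [272.9130554199219, 220.0869598388672], [353.6468505859375, 185.77508544921875], [406.6727294921875, 214.1818084716797]] 4688.5
top [[256.8313293457031, 256.4337463378906], [237.2188720703125, 151.83396911621094], [300.8155212402344, 139.9095916748047], [321.2303161621094, 243.55393981933594]] 6894.0
[256.83132935 256.43374634] [0.3999 0.1193 0.0465] 0.0074
[237.21887207 151.83396912] [0.662  0.1623 0.0728] 0.001
[300.81552124 139.90959167] [0.6904 0.0007 0.0773] 0.0055
[321.23031616 243.55393982] [ 0.4296 -0.0421  0.05  ] 0.0009
```

```bash
python3 - <<'E'
from h import *
ct=cam('top');cs=cam('scene')
print('chock',onz(ct,[386,189],.021),'others',onz(ct,[[437,212],[381,240]],.021).round(3).tolist())
# black mask chock
for c,w in((ct,(365,165,42,45)),(cs,(255,165,40,32))):
    x,y,ww,h=w; g=c['pixels'].max(2); m=np.zeros_like(g); m[y:y+h,x:x+ww]=(g[y:y+h,x:x+ww]<50)*255
    hull=cv2.convexHull(cv2.findNonZero(m)); 
    for n in(4,5,6):
        p=cv2.approxPolyN(hull.astype(np.float32),n,ensure_convex=True).reshape(-1,2); print(n,p.round(1).tolist())
    p=cv2.approxPolyDP(hull,1.5,True).reshape(-1,2);print('dp',p.tolist())
    print(onz(c,p,0).round(3).tolist(), onz(c,p,.042).round(3).tolist())
# pipe in top: grey bright mask
hsv=cv2.cvtColor(ct['pixels'],cv2.COLOR_BGR2HSV)
im=ct['pixels'][130:265,215:340]
cv2.imwrite('pics/pt.png',cv2.resize(im,None,fx=5,fy=4.4,interpolation=0)[:600])
im=cs['pixels'][170:270,260:420]; cv2.imwrite('pics/ps.png',cv2.resize(im,None,fx=5,fy=5,interpolation=0))
E
```

```text
chock [[ 0.56955829 -0.21297168  0.021     ]] others [[0.506, -0.341, 0.021], [0.438, -0.194, 0.021]]
4 [[385.20001220703125, 206.6999969482422], [369.6000061035156, 194.89999389648438], [386.79998779296875, 171.3000030517578], [402.20001220703125, 182.89999389648438]]
5 [[385.20001220703125, 206.6999969482422], [369.6000061035156, 194.89999389648438], [381.70001220703125, 178.3000030517578], [387.8999938964844, 172.10000610351562], [402.20001220703125, 182.89999389648438]]
6 [[395.0, 193.0], [385.20001220703125, 206.6999969482422], [369.6000061035156, 194.89999389648438], [381.70001220703125, 178.3000030517578], [387.8999938964844, 172.10000610351562], [401.8999938964844, 182.6999969482422]]
dp [[401, 182], [385, 206], [370, 195], [387, 173]]
[[0.592, -0.256, 0.0], [0.529, -0.211, 0.0], [0.559, -0.173, 0.0], [0.617, -0.221, 0.0]] [[0.582, -0.249, 0.042], [0.521, -0.205, 0.042], [0.551, -0.169, 0.042], [0.607, -0.215, 0.042]]
4 [[287.0, 192.0], [258.6000061035156, 192.0], [262.79998779296875, 158.5], [287.0, 172.60000610351562]]
5 [[287.0, 192.0], [258.6000061035156, 192.0], [262.0, 165.0], [274.0, 165.0], [287.0, 172.60000610351562]]
6 [[287.0, 186.0], [285.5, 192.0], [258.6000061035156, 192.0], [262.0, 165.0], [274.0, 165.0], [287.0, 172.60000610351562]]
dp [[285, 192], [259, 191], [262, 165], [274, 165], [287, 173]]
[[0.556, -0.18, 0.0], [0.612, -0.224, 0.0], [0.538, -0.342, 0.0], [0.508, -0.323, 0.0], [0.499, -0.262, 0.0]] [[0.586, -0.127, 0.042], [0.639, -0.168, 0.042], [0.57, -0.279, 0.042], [0.542, -0.26, 0.042], [0.534, -0.203, 0.042]]
```

View pics/pt.png

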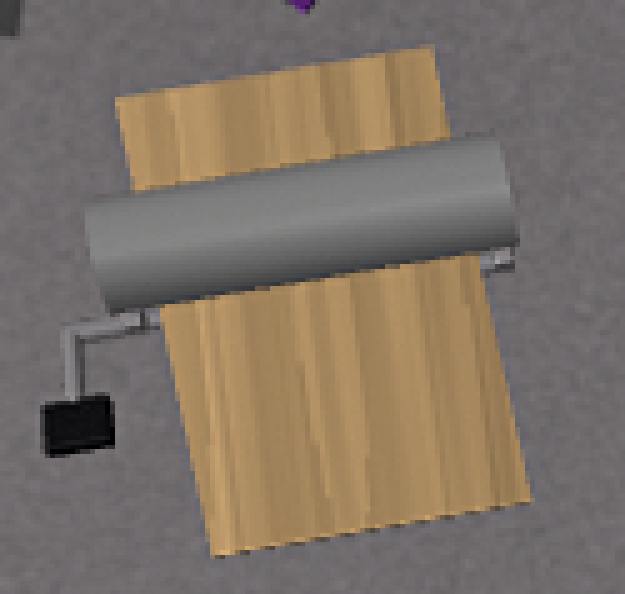

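View pics/ps.png

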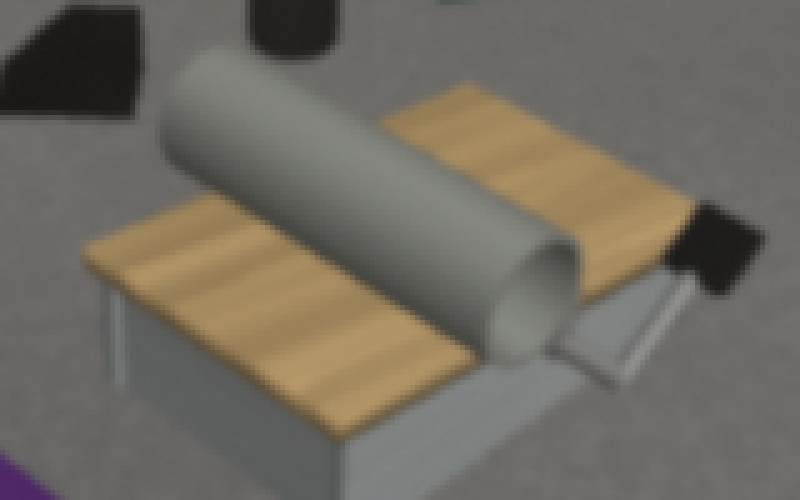

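```bash
cat >> h.py <<'E'
def plan(Rg,pg,n=None,nd=4):
    s=readout.read_state(); R0=Rn.from_quat(s['eef_rot']); p0=np.array(s['ee_pos']); pg=np.array(pg,float)
    Rg=Rn.from_matrix(Rg) if not isinstance(Rg,Rn) else Rg
    rv=(R0.inv()*Rg).as_rotvec(degrees=True); L=np.linalg.norm(pg-p0)
    k=int(max(np.ceil(np.linalg.norm(rv)/6.5),np.ceil(L/.036),1)) if n is None else n
    rows=[]
    for i in range(k):
        Ri=R0*Rn.from_rotvec(rv*i/k,degrees=True)
        rows.append([round(float(v),nd) for v in Ri.inv().apply((pg-p0)/k)]+[round(float(v),2) for v in rv/k])
    print('k',k,'L',L.round(4),'rot',rv.round(2)); print(json.dumps(rows))
def down(jx):  # tool y down, x along jx
    x=np.array([jx[0],jx[1],0.]);x/=np.linalg.norm(x);y=np.array([0,0,-1.]);return np.stack([x,y,np.cross(x,y)],1)
E
python3 - <<'E'
from h import *
ct=cam('top')
s=readout.read_state();print(Rn.from_quat(s['eef_rot']).as_matrix().round(3).tolist())
e=onz(ct,[[234.6,188.6],[316.8,173.6]],.098);print('pipe ends',e,'mid',e.mean(0),np.linalg.norm(e[0]-e[1]), np.arctan2(e[0,1]-e[1,1],e[0,0]-e[1,0])-np.pi/2)
q=onz(ct,[[215+78/5,130+425/4.4]],.094);print('pad',q)
for sg in(1,-1):
    plan(down(sg*np.array([.6018,.7986])),[.554,-.201,.16])
E
```

```text
[[0.294, 0.0, 0.956], [-0.956, 0.0, 0.294], [-0.0, -1.0, 0.0]]
pipe ends [[ 0.56271332  0.16394806  0.098     ]
 [ 0.59518734 -0.03543469  0.098     ]] mid [0.57895033 0.06425669 0.098     ] 0.20201000533043306 0.16145503840553266
pad [[0.47089716 0.17362892 0.094     ]]
k 20 L 0.5457 rot [-1.0000e-02 -1.2588e+02  0.0000e+00]
[[-0.0135, 0.0031, 0.0235, -0.0, -6.29, 0.0], [-0.0108, 0.0031, 0.0248, -0.0, -6.29, 0.0], [-0.008, 0.0031, 0.0259, -0.0, -6.29, 0.0], [-0.0052, 0.0031, 0.0266, -0.0, -6.29, 0.0], [-0.0022, 0.0031, 0.027, -0.0, -6.29, 0.0], [0.0008, 0.0031, 0.0271, -0.0, -6.29, 0.0], [0.0037, 0.0031, 0.0268, -0.0, -6.29, 0.0], [0.0067, 0.0031, 0.0263, -0.0, -6.29, 0.0], [0.0095, 0.0031, 0.0254, -0.0, -6.29, 0.0], [0.0122, 0.0031, 0.0242, -0.0, -6.29, 0.0], [0.0148, 0.0031, 0.0227, -0.0, -6.29, 0.0], [0.0172, 0.0031, 0.0209, -0.0, -6.29, 0.0], [0.0194, 0.0031, 0.0189, -0.0, -6.29, 0.0], [0.0214, 0.0031, 0.0167, -0.0, -6.29, 0.0], [0.0231, 0.0031, 0.0143, -0.0, -6.29, 0.0], [0.0245, 0.0031, 0.0116, -0.0, -6.29, 0.0], [0.0256, 0.0031, 0.0089, -0.0, -6.29, 0.0], [0.0264, 0.0031, 0.0
[... 180 characters left out ...]
9, 0.0294, -0.0, 3.38, -0.0], [-0.0186, 0.0039, 0.0283, -0.0, 3.38, -0.0], [-0.0202, 0.0039, 0.0272, -0.0, 3.38, -0.0], [-0.0218, 0.0039, 0.026, -0.0, 3.38, -0.0], [-0.0233, 0.0039, 0.0246, -0.0, 3.38, -0.0], [-0.0247, 0.0039, 0.0232, -0.0, 3.38, -0.0], [-0.026, 0.0039, 0.0217, -0.0, 3.38, -0.0], [-0.0272, 0.0039, 0.0201, -0.0, 3.38, -0.0], [-0.0284, 0.0039, 0.0185, -0.0, 3.38, -0.0], [-0.0294, 0.0039, 0.0168, -0.0, 3.38, -0.0], [-0.0304, 0.0039, 0.015, -0.0, 3.38, -0.0], [-0.0312, 0.0039, 0.0132, -0.0, 3.38, -0.0], [-0.0319, 0.0039, 0.0113, -0.0, 3.38, -0.0], [-0.0325, 0.0039, 0.0094, -0.0, 3.38, -0.0], [-0.033, 0.0039, 0.0075, -0.0, 3.38, -0.0], [-0.0334, 0.0039, 0.0055, -0.0, 3.38, -0.0]]
```

Call:
arm_command --targets '[[[0, -0.04, 0, 0, 0, 0], [0, -0.04, 0, 0, 0, 0], [0, -0.04, 0, 0, 0, 0], [0, -0.02, 0, 0, 0, 0], [-0.0169, 0, 0.0294, 0, 3.4, 0], [-0.0186, 0, 0.0283, 0, 3.4, 0], [-0.0202, 0, 0.0272, 0, 3.4, 0], [-0.0218, 0, 0.026, 0, 3.4, 0], [-0.0233, 0, 0.0246, 0, 3.4, 0], [-0.0247, 0, 0.0232, 0, 3.4, 0], [-0.026, 0, 0.0217, 0, 3.4, 0], [-0.0272, 0, 0.02, 0, 3.4, 0]]]' --hand 1

```text
time: 1.4
ee_pos: [0.3699, -0.3979, 0.3628]
eef_rot: [0.453, -0.542, 0.543, -0.453]
ft_force: [1.0, -0.9, -0.1]
width: 0.0871
```

```bash
python3 - <<'E'
from h import *
plan(down(-np.array([.6018,.7986])),[.554,-.201,.17])
E
```

```text
k 10 L 0.3314 rot [-2.000e-02  2.675e+01  2.000e-02]
[[-0.0227, 0.0193, 0.0146, -0.0, 2.68, 0.0], [-0.0233, 0.0193, 0.0135, -0.0, 2.68, 0.0], [-0.0239, 0.0193, 0.0124, -0.0, 2.68, 0.0], [-0.0245, 0.0193, 0.0113, -0.0, 2.68, 0.0], [-0.025, 0.0193, 0.0102, -0.0, 2.68, 0.0], [-0.0254, 0.0193, 0.009, -0.0, 2.68, 0.0], [-0.0258, 0.0193, 0.0078, -0.0, 2.68, 0.0], [-0.0261, 0.0193, 0.0066, -0.0, 2.68, 0.0], [-0.0264, 0.0193, 0.0053, -0.0, 2.68, 0.0], [-0.0266, 0.0193, 0.0041, -0.0, 2.68, 0.0]]
```

Call:
arm_command --targets '[[[-0.0227, 0.0193, 0.0146, 0, 2.68, 0], [-0.0233, 0.0193, 0.0135, 0, 2.68, 0], [-0.0239, 0.0193, 0.0124, 0, 2.68, 0], [-0.0245, 0.0193, 0.0113, 0, 2.68, 0], [-0.025, 0.0193, 0.0102, 0, 2.68, 0], [-0.0254, 0.0193, 0.009, 0, 2.68, 0], [-0.0258, 0.0193, 0.0078, 0, 2.68, 0], [-0.0261, 0.0193, 0.0066, 0, 2.68, 0], [-0.0264, 0.0193, 0.0053, 0, 2.68, 0], [-0.0266, 0.0193, 0.0041, 0, 2.68, 0], [0, 0, 0, 0, 0, 0]]]'

```text
time: 2.32
ee_pos: [0.5537, -0.1956, 0.1655]
eef_rot: [-0.318, 0.634, -0.63, 0.317]
ft_force: [0.2, 0.6, 0.3]
width: 0.087
```

```bash
python3 - <<'E'
from h import *
c=cam('wrist');cv2.imwrite('pics/w1.png',c['pixels']); s=readout.read_state();print(s['ee_pos'],s['joint_positions'].round(2))
E
```

```text
[ 0.55286562 -0.19845605  0.16730266] [ 0.56  0.31 -0.35  1.62  0.11  1.23 -2.02]
```

View pics/w1.png

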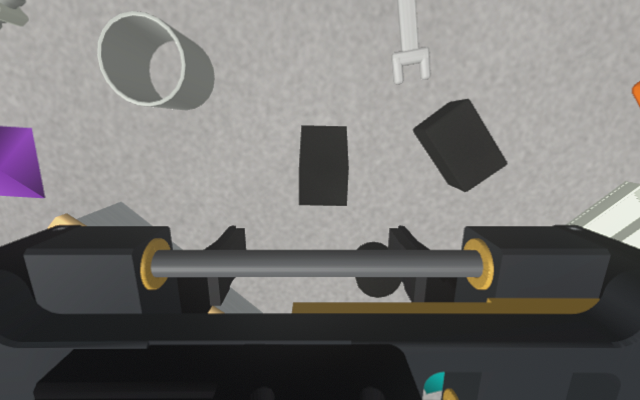

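```bash
python3 - <<'E'
from h import *
c=cam('wrist'); g=c['pixels'].max(2); m=np.zeros_like(g); m[110:220,280:370]=(g[110:220,280:370]<75)*255
m=cv2.morphologyEx(m,cv2.MORPH_OPEN,np.ones((3,3)))
ct=max(cv2.findContours(m,0,2)[0],key=cv2.contourArea); print(cv2.boundingRect(ct))
p=cv2.approxPolyDP(ct,2,True).reshape(-1,2).astype(float);print(p.tolist());print('z0',onz(c,p,0).round(4).tolist());print('z42',onz(c,p,.042).round(4).tolist())
E
```

```text
(297, 127, 48, 79)
[[300.0, 127.0], [297.0, 204.0], [343.0, 205.0], [342.0, 128.0]]
z0 [[0.6173, -0.2242, 0.0], [0.5487, -0.167, 0.0], [0.5148, -0.2105, 0.0], [0.5885, -0.2612, 0.0]]
z42 [[0.6162, -0.2263, 0.042], [0.5563, -0.1764, 0.042], [0.5268, -0.2143, 0.042], [0.591, -0.2586, 0.042]]
```

```bash
python3 - <<'E'
from h import *
a=np.radians(-37.7); u=np.array([np.cos(a),np.sin(a)]); print(readout.read_state()['ee_pos'])
pl=np.array([.572,-.217])-.02*u; print(pl)
plan(down([u[1],-u[0]]),[*pl,.007],n=8)
E
```

```text
[ 0.5525059  -0.20084823  0.16871413]
[ 0.55617553 -0.20476946]
k 8 L 0.1618 rot [0.1  0.98 0.02]
[[0.0001, 0.0202, 0.0007, 0.01, 0.12, 0.0], [0.0001, 0.0202, 0.0007, 0.01, 0.12, 0.0], [0.0001, 0.0202, 0.0007, 0.01, 0.12, 0.0], [0.0001, 0.0202, 0.0007, 0.01, 0.12, 0.0], [0.0001, 0.0202, 0.0007, 0.01, 0.12, 0.0], [0.0001, 0.0202, 0.0007, 0.01, 0.12, 0.0], [0.0001, 0.0202, 0.0007, 0.01, 0.12, 0.0], [0.0001, 0.0202, 0.0007, 0.01, 0.12, 0.0]]
```

Call:
arm_command --targets '[[[0, 0.02, 0.0007, 0, 0.1, 0], [0, 0.02, 0.0007, 0, 0.1, 0], [0, 0.02, 0.0007, 0, 0.1, 0], [0, 0.02, 0.0007, 0, 0.1, 0], [0, 0.02, 0.0007, 0, 0.1, 0], [0, 0.02, 0.0007, 0, 0.1, 0], [0, 0.02, 0.0007, 0, 0.1, 0], [0, 0.018, 0.0007, 0, 0.1, 0], [0, 0, 0, 0, 0, 0], [0, 0, 0, 0, 0, 0]]]'

```text
time: 3.25
ee_pos: [0.5564, -0.2067, 0.012]
eef_rot: [0.312, -0.635, 0.635, -0.311]
ft_force: [0.6, -0.0, 0.6]
width: 0.087
```

```bash
python3 - <<'E'
from h import *
a=np.radians(-37.7); u=np.array([np.cos(a),np.sin(a)]); s=readout.read_state();print(s['ee_pos'],s['ft_force'])
plan(down([u[1],-u[0]]),[.5562,-.2048,.007],n=1)
c=cam('wrist');cv2.imwrite('pics/w2.png',c['pixels']);
E
```

```text
[ 0.55641078 -0.20666159  0.0119889 ] [ 0.64138546 -0.03602673  0.61346931]
k 1 L 0.0053 rot [ 0.01 -0.05  0.04]
[[-0.0013, 0.005, -0.0013, 0.01, -0.05, 0.04]]
```

View pics/w2.png

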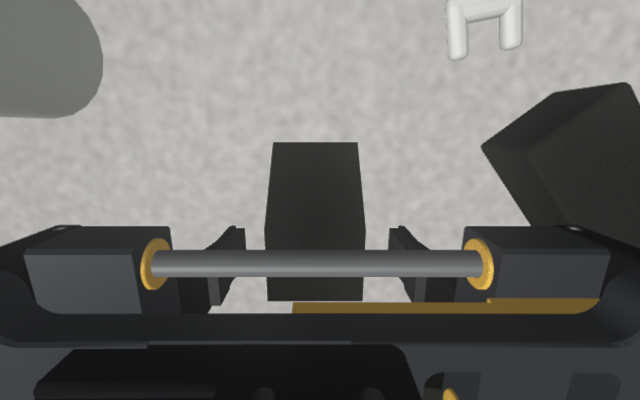

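```bash
python3 - <<'E'
from h import *
c=cam('wrist'); s=readout.read_state(); R=Rn.from_quat(s['eef_rot']).as_matrix()
for z,uv in((0,[[274,142],[358,142]]),(.042,[[266,230],[365,230]]),(.042,[[268,300.5],[363,300.5]])):
    print(((onz(c,uv,z)-s['ee_pos'])@R).round(4).tolist())
E
```

```text
[[-0.0244, 0.0136, 0.0594], [0.0261, 0.0136, 0.0594]]
[[-0.0239, -0.0285, 0.019], [0.0251, -0.0285, 0.019]]
[[-0.0246, -0.0286, -0.0206], [0.0257, -0.0286, -0.0206]]
```

Call:
arm_command --targets '[[[0, 0.005, -0.001, 0, 0, 0], [0, 0, 0, 0, 0, 0], [0, 0, 0, 0, 0, 0]]]'

```text
time: 3.6
ee_pos: [0.5563, -0.2049, 0.007]
eef_rot: [0.312, -0.634, 0.635, -0.312]
ft_force: [-0.7, 0.3, -0.2]
width: 0.087
```

Call:
arm_command --targets '[[[0, 0, 0, 0, 0, 0], [0, 0, 0, 0, 0, 0], [0, 0, 0, 0, 0, 0], [0, 0, 0, 0, 0, 0], [0, 0, 0, 0, 0, 0], [0, 0, 0, 0, 0, 0], [0, 0, 0, 0, 0, 0], [0, 0, 0, 0, 0, 0]]]' --hand 0 --grip_force 25

```text
time: 4.27
ee_pos: [0.5562, -0.2048, 0.0065]
eef_rot: [0.312, -0.635, 0.635, -0.312]
ft_force: [-0.4, 0.4, 1.2]
width: 0.0501
```

```bash
cat >> h.py <<'E'
def frame(psi,th=.12):
    e=np.array([np.cos(th)*np.cos(psi),np.cos(th)*np.sin(psi),np.sin(th)]); rt=np.array([np.sin(psi),-np.cos(psi),0]); n=np.cross(rt,e)
    return e,rt,n,np.stack([rt,-n,e],1)
def goalTCP(P,psi,back=0,up=0):
    e,rt,n,R=frame(psi); C=P-.055*e-.011*n; return R,C-.0206*e-.0145*n-back*e+up*n
E
python3 - <<'E'
from h import *
R,p=goalTCP(np.array([.579,.064,.099]),.165,.07,.05);print(p)
s=readout.read_state()
plan(Rn.from_quat(s['eef_rot']),np.array(s['ee_pos'])+[0,0,.15],n=4)
s2=dict(s);s2['ee_pos']=np.array(s['ee_pos'])+[0,0,.15]
readout.read_state=lambda:s2
plan(R,p)
E
```

```text
[0.43351721 0.0397751  0.10589371]
k 4 L 0.15 rot [0. 0. 0.]
[[0.0, -0.0375, 0.0, 0.0, 0.0, 0.0], [0.0, -0.0375, 0.0, 0.0, 0.0, 0.0], [0.0, -0.0375, 0.0, 0.0, 0.0, 0.0], [0.0, -0.0375, 0.0, 0.0, 0.0, 0.0]]
k 8 L 0.2782 rot [  6.48 -47.08   2.83]
[[-0.0148, 0.0063, -0.0308, 0.81, -5.88, 0.35], [-0.0179, 0.006, -0.0292, 0.81, -5.88, 0.35], [-0.0207, 0.0057, -0.0273, 0.81, -5.88, 0.35], [-0.0234, 0.0055, -0.0251, 0.81, -5.88, 0.35], [-0.0258, 0.0053, -0.0227, 0.81, -5.88, 0.35], [-0.028, 0.0052, -0.02, 0.81, -5.88, 0.35], [-0.0299, 0.0051, -0.0171, 0.81, -5.88, 0.35], [-0.0314, 0.0051, -0.014, 0.81, -5.88, 0.35]]
```

Call:
arm_command --targets '[[[0, -0.0375, 0, 0, 0, 0], [0, -0.0375, 0, 0, 0, 0], [0, -0.0375, 0, 0, 0, 0], [0, -0.0375, 0, 0, 0, 0], [-0.0148, 0.003, -0.0308, 0.81, -5.88, 0.35], [-0.0179, 0.003, -0.0292, 0.81, -5.88, 0.35], [-0.0207, 0.003, -0.0273, 0.81, -5.88, 0.35], [-0.0234, 0.003, -0.0251, 0.81, -5.88, 0.35], [-0.0258, 0.003, -0.0227, 0.81, -5.88, 0.35], [-0.028, 0.004, -0.02, 0.81, -5.88, 0.35], [-0.0299, 0.004, -0.0171, 0.81, -5.88, 0.35], [-0.0314, 0.004, -0.014, 0.81, -5.88, 0.35]]]'

```text
time: 5.27
ee_pos: [0.4318, 0.0409, 0.1226]
eef_rot: [-0.507, 0.427, -0.483, 0.572]
ft_force: [-0.5, 1.6, -0.9]
width: 0.0501
```

Call:
arm_command --targets '[[[0, 0, 0, 0, 0, 0], [0, 0, 0, 0, 0, 0], [0, 0, 0, 0, 0, 0]]]'

```text
time: 5.52
ee_pos: [0.4332, 0.0394, 0.1232]
eef_rot: [-0.506, 0.429, -0.484, 0.57]
ft_force: [0.8, -0.4, -1.1]
width: 0.0498
```

```bash
python3 - <<'E'
from h import *
c=cam('wrist');cv2.imwrite('pics/w3.png',c['pixels']);s=readout.read_state();print(s['ee_pos'],s['ft_force'],s['joint_positions'].round(2),s['joint_vel'].round(3),s['width'])
E
```

```text
[0.4334273  0.0390231  0.12321394] [ 0.43329488 -0.22709731 -1.52026284] [ 0.44 -0.07 -0.61  2.13 -0.05  0.95 -1.55] [ 0.006  0.009  0.008 -0.007 -0.002  0.     0.001] 0.04933910124978107
```

View pics/w3.png

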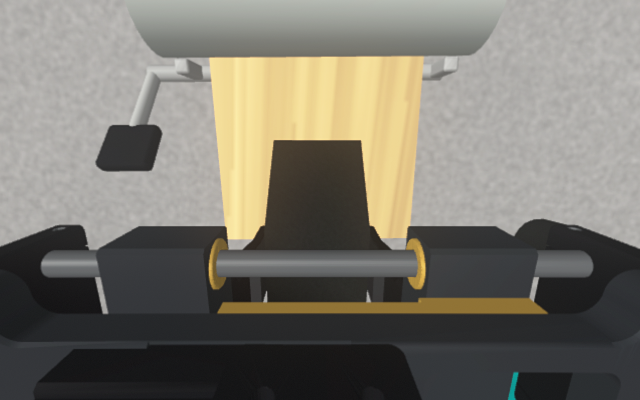

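```bash
cat > m2.py <<'E'
from h import *
from scipy.optimize import least_squares
c=cam('wrist'); s=readout.read_state(); im=c['pixels']
hsv=cv2.cvtColor(im,cv2.COLOR_BGR2HSV); m=cv2.inRange(hsv,(12,50,80),(32,255,255))
L=[];Rr=[]
for v in range(85,222,3):
    x=np.where(m[v,190:440])[0]+190; L.append((x.min()-.5,v));Rr.append((x.max()+.5,v))
def fit(P,deg=1):
    P=np.array(P);k=np.polyfit(P[:,1],P[:,0],1);r_=P[:,0]-np.polyval(k,P[:,1]);g=abs(r_)<1.2;return np.polyfit(P[g,1],P[g,0],1),g.sum(),np.abs(r_).max()
kl,*i1=fit(L);kr,*i2=fit(Rr);print(kl,i1,kr,i2)
v=np.array([90.,215.]);pl=np.c_[np.polyval(kl,v),v];pr=np.c_[np.polyval(kr,v),v]
o,dl=ray(c,pl);_,dr=ray(c,pr)
# plane: psi, z0 height at ref (0.55,0.06), th=.12 fixed ; edges parallel to e, 160 apart
def res(q,th=None):
    psi,h=q[:2]; th=q[2] if len(q)>2 else .12
    e,rt,n,_=frame(psi,th); p0=np.array([.55,.06,h])
    a=[o+d*(n@(p0-o))/(n@d) for d in (*dl,*dr)]
    w=[(a[2]-a[0])@rt-.16,(a[3]-a[1])@rt-.16,(a[0]-a[1])@rt,(a[2]-a[3])@rt]
    res.c=((a[0]+a[2])/2-p0)@rt; return w
for q0 in([.165,.065],[.165,.065,.12]):
    f=least_squares(res,q0,x_scale=1e-2);res(f.x);print('psi,h,(th)',f.x,'res mm',np.round(f.fun*1e3,2),'centre line offset rt',res.c)
# pipe low silhouette row
rows=[]
g=im.astype(int)
for u in range(225,412,6):
    x=np.where(m[30:85,u])[0]; rows.append((u,30+x.min()-.5))
rows=np.array(rows);k=np.polyfit(rows[:,0],rows[:,1],1);print('pipe low line',k,np.abs(rows[:,1]-np.polyval(k,rows[:,0])).max())
psi,h=least_squares(res,[.165,.065],x_scale=1e-2).x
for hh in(h,h-.002,h+.002):
    e,rt,n,_=frame(psi); d=ray(c,[[317,np.polyval(k,317)]])[1][0]; p0=np.array([.55,.06,hh])
    # 2D in (e,n) plane
    O=np.array([(o-p0)@e,(o-p0)@n]);D=np.array([d@e,d@n]);D/=np.linalg.norm(D)
    N=np.array([-D[1],D[0]]); 
    if N[0]<0:N=-N
    # (S-O).N=.032, S=(s,.032)
    sx=(.032+O@N-.032*N[1])/N[0]; P=p0+e*sx+n*.032
    e_=(P-p0)@rt; P=P+rt*(res.c-e_); print('h',hh.round(4),'P',P.round(4))
E
python3 m2.py
```

```text
[9.62277726e-02 2.02368743e+02] [np.int64(46), np.float64(0.49152019734816577)] [-7.80758557e-02  4.27232655e+02] [np.int64(46), np.float64(0.49287696577255247)]
psi,h,(th) [0.17091565 0.06609234] res mm [-0.07  0.07  0.07 -0.07] centre line offset rt 0.0017213363406620977
psi,h,(th) [0.17091602 0.06596064 0.11801832] res mm [-0. -0.  0.  0.] centre line offset rt 0.0017207948583804634
pipe low line [-7.36192571e-03  5.82473424e+01] 0.5716642228739346
h 0.0661 P [0.5795 0.0634 0.1019]
h 0.0641 P [0.5802 0.0635 0.1   ]
h 0.0681 P [0.5789 0.0632 0.1038]
```

```bash
python3 - <<'E'
from h import *
R,p=goalTCP(np.array([.5795,.0634,.1019]),.170,.03,.015);print(p)
plan(R,p,n=4)
E
```

```text
[0.47740957 0.04587548 0.0788339 ]
k 4 L 0.0628 rot [ 0.   -0.44  0.07]
[[0.0001, 0.0123, 0.0097, 0.0, -0.11, 0.02], [0.0001, 0.0123, 0.0097, 0.0, -0.11, 0.02], [0.0001, 0.0123, 0.0097, 0.0, -0.11, 0.02], [0.0001, 0.0123, 0.0097, 0.0, -0.11, 0.02]]
```

Call:
arm_command --targets '[[[0, 0.0123, 0.0097, 0, -0.1, 0], [0, 0.0123, 0.0097, 0, -0.1, 0], [0, 0.0123, 0.0097, 0, -0.1, 0], [0, 0.0123, 0.0097, 0, -0.1, 0], [0, 0, 0, 0, 0, 0], [0, 0, 0, 0, 0, 0]]]'

```text
time: 6.12
ee_pos: [0.4766, 0.0467, 0.0782]
eef_rot: [-0.508, 0.428, -0.482, 0.572]
ft_force: [1.0, 0.3, -1.7]
width: 0.0496
```

```bash
python3 - <<'E'
from h import *
c=cam('wrist');cv2.imwrite('pics/w4.png',c['pixels']);c=cam('scene');cv2.imwrite('pics/s4.png',cv2.resize(c['pixels'][150:270,250:410],None,fx=5,fy=5,interpolation=2))
R,p=goalTCP(np.array([.5795,.0634,.1019]),.170,.03,0)
s=readout.read_state();print(s['ee_pos'],s['ft_force'])
plan(R,p,n=1)
E
```

```text
[0.47664188 0.04672028 0.07912448] [ 0.13437437 -0.63437014 -0.97148684]
k 1 L 0.0154 rot [0.02 0.02 0.06]
[[0.0009, 0.0154, 0.0006, 0.02, 0.02, 0.06]]
```

View pics/w4.png

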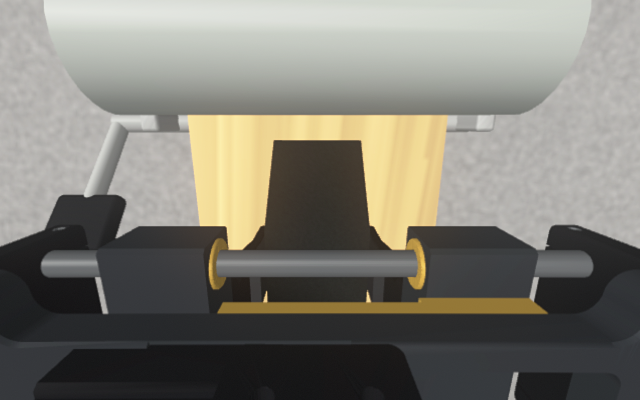

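View pics/s4.png

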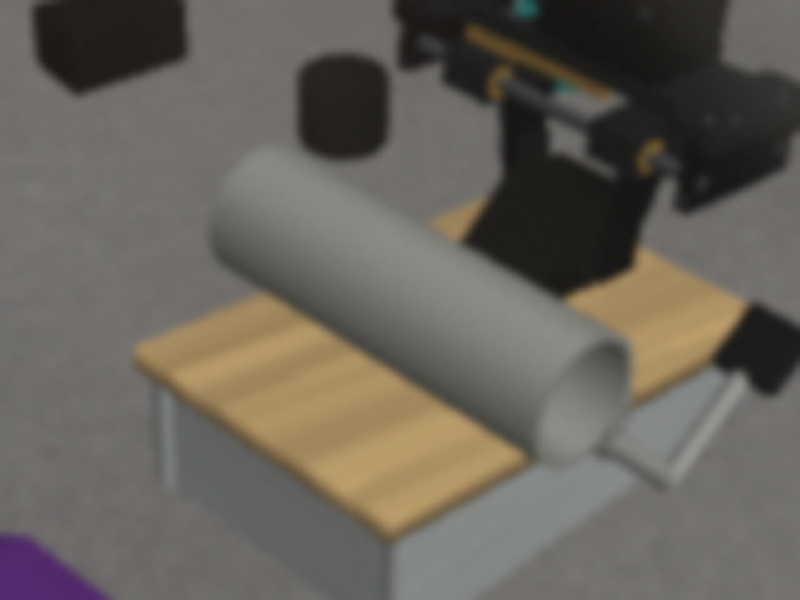

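```bash
sed -e 's/range(85,222,3)/range(125,215,3)/; s/x=np.where(m\[v,190:440\])\[0\]+190/x=np.where(m[v,170:460])[0]+170/; s/v=np.array(\[90.,215.\])/v=np.array([125.,212.])/; s/m\[30:85,u\]/m[90:135,u]/; s/30+x.min/90+x.min/; s/range(225,412,6)/range(200,436,6)/' m2.py > m3.py; python3 m3.py
```

```text
[1.13459399e-01 1.74182091e+02] [np.int64(30), np.float64(0.5452725250278263)] [-1.13459399e-01  4.59817909e+02] [np.int64(30), np.float64(0.5452725250281674)]
psi,h,(th) [0.170259   0.06588345] res mm [ 0.13 -0.13 -0.13  0.13] centre line offset rt 0.001636883846509651
psi,h,(th) [0.17027451 0.06605181 0.12525574] res mm [-0. -0.  0.  0.] centre line offset rt 0.0016366015534397744
pipe low line [-1.60406527e-16  1.14500000e+02] 2.842170943040401e-14
h 0.0659 P [0.5794 0.0634 0.1017]
h 0.0639 P [0.5797 0.0635 0.0997]
h 0.0679 P [0.5791 0.0633 0.1036]
```

Call:
arm_command --targets '[[[0.0005, 0.006, 0, 0, 0, 0], [0, 0.005, 0, 0, 0, 0], [0, 0.002, 0, 0, 0, 0], [0, 0, 0, 0, 0, 0], [0, 0, 0, 0, 0, 0]]]'

```text
time: 6.68
ee_pos: [0.4782, 0.0469, 0.0657]
eef_rot: [-0.508, 0.427, -0.482, 0.572]
ft_force: [0.4, 0.6, -1.1]
width: 0.0499
```

```bash
python3 - <<'E'
from h import *
R,p=goalTCP(np.array([.5795,.0634,.1018]),.170,.03,0)
s=readout.read_state();print(s['ee_pos'],s['ft_force'])
plan(R,p,n=1)
E
```

```text
[0.47816441 0.04691753 0.06572919] [ 0.38108503  0.63168311 -1.10127342]
k 1 L 0.0023 rot [0.04 0.09 0.06]
[[0.0009, 0.002, 0.0006, 0.04, 0.09, 0.06]]
```

Call:
arm_command --targets '[[[0.0005, 0, 0.01, 0, 0, 0], [0.0003, 0, 0.01, 0, 0, 0], [0, 0, 0.006, 0, 0, 0], [0, 0, 0, 0, 0, 0], [0, 0, 0, 0, 0, 0]]]'

```text
time: 7.1
ee_pos: [0.5043, 0.0508, 0.0689]
eef_rot: [-0.508, 0.427, -0.482, 0.572]
ft_force: [0.1, 0.4, -1.2]
width: 0.0495
```

```bash
python3 - <<'E'
from h import *
R,p=goalTCP(np.array([.5795,.0634,.1018]),.170,.0,0)
c=cam('wrist');cv2.imwrite('pics/w5.png',c['pixels'])
s=readout.read_state();print(s['ee_pos'],s['ft_force'])
plan(R,p,n=1)
E
```

```text
[0.50392369 0.05066136 0.06882466] [ 0.2794323  -1.05015888 -1.13044852]
k 1 L 0.0048 rot [0.04 0.09 0.04]
[[0.0002, 0.0019, 0.0044, 0.04, 0.09, 0.04]]
```

View pics/w5.png

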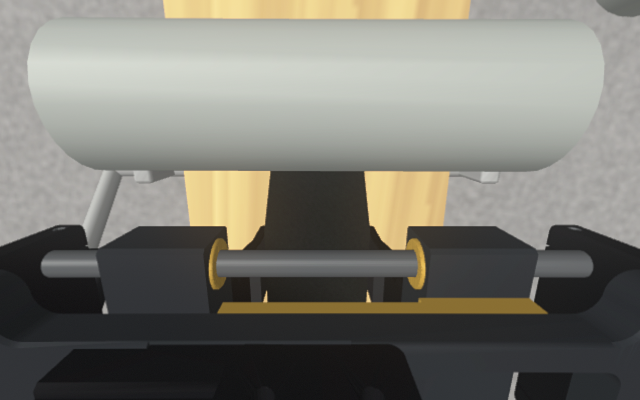

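Call:
arm_command --targets '[[[0, 0.001, 0, 0, 0, 0], [0, 0.0007, 0, 0, 0, 0], [0, 0, 0, 0, 0, 0], [0, 0, 0, 0, 0, 0]]]'

```text
time: 7.48
ee_pos: [0.504, 0.0505, 0.0673]
eef_rot: [-0.508, 0.427, -0.482, 0.572]
ft_force: [-0.5, -0.1, -1.4]
width: 0.0498
```

Call:
arm_command --targets '[[[0, 0.0005, 0, 0, 0, 0], [0, 0, 0, 0, 0, 0], [0, 0, 0, 0, 0, 0]]]'

```text
time: 7.73
ee_pos: [0.5042, 0.0505, 0.0668]
eef_rot: [-0.508, 0.427, -0.482, 0.572]
ft_force: [-0.3, 0.4, -1.8]
width: 0.0499
```

Call:
arm_command --targets '[[[0, 0.0005, 0, 0, 0, 0], [0, 0, 0, 0, 0, 0], [0, 0, 0, 0, 0, 0]]]'

```text
time: 7.98
ee_pos: [0.5043, 0.0505, 0.0666]
eef_rot: [-0.508, 0.427, -0.482, 0.572]
ft_force: [-4.2, -0.8, 5.8]
width: 0.0496
```

```bash
cat > m4.py <<'E'
from h import *
c=cam('wrist'); s=readout.read_state(); im=c['pixels']
hsv=cv2.cvtColor(im,cv2.COLOR_BGR2HSV); m=cv2.inRange(hsv,(12,50,80),(32,255,255))
def line(us,up):
    rows=[]
    for u in us:
        seg=m[:60,u] if up else m[110:235,u]; x=np.where(seg)[0]
        if len(x): rows.append((u,x.max()+.5 if up else 110+x.min()-.5))
    r_=np.array(rows,float); k=np.polyfit(r_[:,0],r_[:,1],1); return k,np.abs(r_[:,1]-np.polyval(k,r_[:,0])).max()
kl,r1=line(list(range(195,255,3))+list(range(380,436,3)),False)
ku,r2=line(range(180,455,5),True); print(kl,r1,ku,r2)
e,rt,n,R=frame(.170); p0=np.array([.55,.0584,.0660]); p0=p0+rt*0
o,d=ray(c,[[317,np.polyval(kl,317)],[317,np.polyval(ku,317)]])
O=np.array([(o-p0)@e,(o-p0)@n]); Ns=[]
for i,dd in enumerate(d):
    D=np.array([dd@e,dd@n]);D/=np.linalg.norm(D);N=np.array([-D[1],D[0]]); N=N*np.sign(N[0])*(1 if i==0 else -1); Ns.append(N)
N=Ns[0]; sx=(.032+O@N-.032*N[1])/N[0]; P=p0+e*sx+n*.032
S=np.linalg.solve(np.array(Ns),[.032+O@Ns[0],.032+O@Ns[1]])
print('P(low edge)',P.round(4),'both edges s,n',S.round(4),'s low',sx.round(4))
T=np.array(s['ee_pos']);Rt=Rn.from_quat(s['eef_rot']).as_matrix()
C=T+Rt@np.array([0,-.0145,.0206]); q=P-C; print('TCP',T.round(4),'P-C along e,n',(q@e).round(4),(q@n).round(4),'ft',s['ft_force'].round(1))
E
python3 m4.py
```

```text
[2.94505833e-04 1.71382209e+02] 0.9449385967431567 [2.43867244e-03 1.60227273e+01] 0.7334776334776407
P(low edge) [0.5792 0.0634 0.1018] both edges s,n [0.0335 0.031 ] s low 0.0337
TCP [0.5043 0.0505 0.0666] P-C along e,n 0.0591 0.0113 ft [-4.5 -1.   5.5]
```

Call:
arm_command --targets '[[[0, -0.0006, 0.0015, 0, 0, 0], [0, 0, 0.002, 0, 0, 0], [0, 0, 0, 0, 0, 0], [0, 0, 0, 0, 0, 0]]]'

```text
time: 8.37
ee_pos: [0.5077, 0.0512, 0.0672]
eef_rot: [-0.508, 0.427, -0.482, 0.572]
ft_force: [-1.3, 0.2, -0.4]
width: 0.0501
```

```bash
python3 m4.py
```

```text
[-1.67553657e-16  1.78500000e+02] 2.842170943040401e-14 [3.01587302e-03 2.63500000e+01] 0.6793650793650734
P(low edge) [0.5794 0.0634 0.1018] both edges s,n [0.0336 0.0304] s low 0.0339
TCP [0.5076 0.0512 0.0672] P-C along e,n 0.0558 0.0112 ft [-0.3 -0.4 -1.7]
```

Call:
arm_command --targets '[[[0, 0, 0.001, 0, 0, 0], [0, 0, 0, 0, 0, 0], [0, 0, 0, 0, 0, 0]]]'

```text
time: 8.67
ee_pos: [0.5086, 0.0513, 0.0674]
eef_rot: [-0.508, 0.427, -0.482, 0.572]
ft_force: [0.7, 0.6, -1.6]
width: 0.0494
```

```bash
python3 m4.py
```

```text
[-1.67553657e-16  1.78500000e+02] 2.842170943040401e-14 [4.44444444e-03 2.56636364e+01] 0.8303030303030283
P(low edge) [0.5803 0.0636 0.1019] both edges s,n [0.0345 0.0306] s low 0.0348
TCP [0.5086 0.0513 0.0674] P-C along e,n 0.0558 0.0111 ft [-0.   0.1 -1.7]
```

Call:
arm_command --targets '[[[0, 0, -0.0006, 0, 0, 0], [0, 0.0005, 0, 0, 0, 0], [0, 0, 0, 0, 0, 0], [0, 0, 0, 0, 0, 0]]]'

```text
time: 9.05
ee_pos: [0.508, 0.0512, 0.0671]
eef_rot: [-0.508, 0.427, -0.482, 0.572]
ft_force: [-5.1, -1.1, 5.6]
width: 0.0498
```

```bash
python3 m4.py
```

```text
[-1.67553657e-16  1.78500000e+02] 2.842170943040401e-14 [2.42424242e-03 2.66090909e+01] 0.6181818181818066
P(low edge) [0.5797 0.0635 0.1019] both edges s,n [0.0339 0.0302] s low 0.0342
TCP [0.508  0.0512 0.0671] P-C along e,n 0.0558 0.0113 ft [-4.3 -1.2  5.8]
```

Call:
arm_command --targets '[[[0, -0.0003, 0, 0, 0, 0], [0, 0, 0, 0, 0, 0], [0, 0, 0, 0, 0, 0], [0, 0, 0, 0, 0, 0], [0, 0, 0, 0, 0, 0]]]' --hand 0.85

```text
time: 9.52
ee_pos: [0.5082, 0.0512, 0.0672]
eef_rot: [-0.508, 0.427, -0.482, 0.572]
ft_force: [-0.6, -1.2, -0.3]
width: 0.0715
```

```bash
python3 m4.py; python3 -c "
from h import *
c=cam('wrist');cv2.imwrite('pics/w6.png',c['pixels'])"
```

```text
[-1.67553657e-16  1.78500000e+02] 2.842170943040401e-14 [1.77489177e-03 2.70863636e+01] 0.7569264069264143
P(low edge) [0.5798 0.0635 0.1019] both edges s,n [0.034  0.0301] s low 0.0344
TCP [0.5081 0.0512 0.0672] P-C along e,n 0.0558 0.0113 ft [-0.  -1.   0.6]
```

View pics/w6.png

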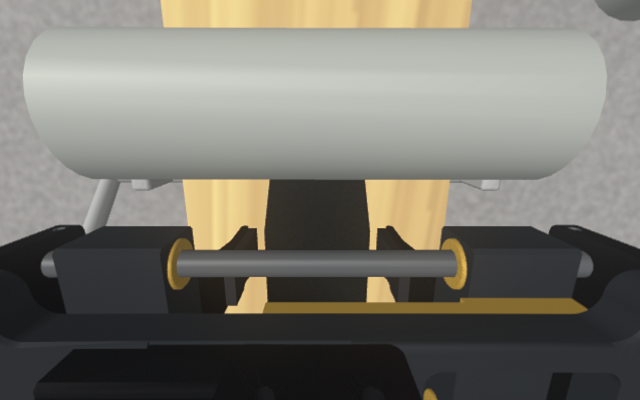

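Call:
arm_command --targets '[[[0, -0.01, 0, 0, 0, 0], [0, -0.02, 0, 0, 0, 0], [0, -0.03, -0.005, 0, 0, 0], [0, -0.03, -0.015, 0, 0, 0], [0, -0.03, -0.03, 0, 0, 0], [0, -0.01, -0.02, 0, 0, 0], [0, 0, 0, 0, 0, 0], [0, 0, 0, 0, 0, 0]]]'

```text
time: 10.28
ee_pos: [0.4249, 0.0366, 0.1888]
eef_rot: [-0.508, 0.426, -0.483, 0.572]
ft_force: [0.9, -0.2, -0.5]
width: 0.0742
```

```bash
python3 -c "
from h import *
c=cam('wrist');cv2.imwrite('pics/w7.png',c['pixels']);c=cam('scene');cv2.imwrite('pics/s7.png',cv2.resize(c['pixels'][150:270,250:410],None,fx=5,fy=5,interpolation=2));print(readout.read_state()['ee_pos'])"
```

```text
[0.42514599 0.03708807 0.18754034]
```

View pics/w7.png

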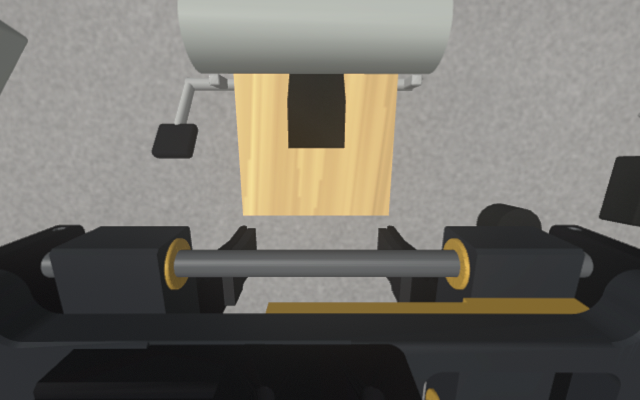

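View pics/s7.png

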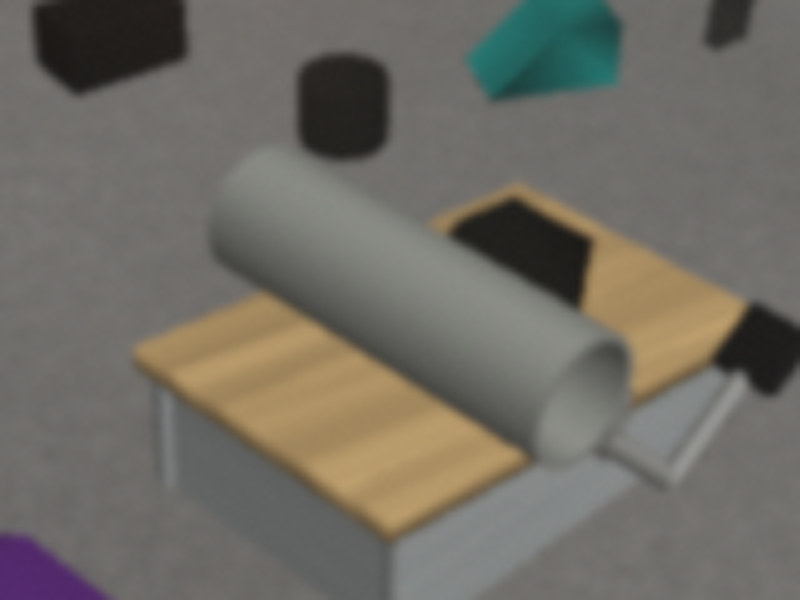

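```bash
cat > m5.py <<'E'
from h import *
def blob(c,w,th):
    x,y,ww,h=w; g=c['pixels'].max(2); m=((g[y:y+h,x:x+ww]<th)*255).astype(np.uint8)
    n,l,st,ce=cv2.connectedComponentsWithStats(m); i=1+np.argmax(st[1:,4]); print(st[i].tolist()); return ce[i]+[x,y]
out=[]
for n,w,th in(('wrist',(140,105,70,65),75),('scene',(390,200,30,40),45),('top',(215,212,30,30),45)):
    c=cam(n); b=blob(c,w,th); o,d=ray(c,[b]); out.append((o,d[0])); print(n,b)
for i,j in((0,1),(0,2),(1,2)):
    print(i,j,tri(*out[i],*out[j]))
e,rt,n,_=frame(.17); P=np.array([.5797,.0635,.1019]); print('pad expected y offset: mid+126*left', P-rt*.126)
E
python3 m5.py
```

```text
[12, 18, 46, 35, 1352]
wrist [174.85650888 140.63017751]
[4, 12, 18, 16, 167]
scene [402.43712575 219.37125749]
[9, 8, 17, 22, 210]
top [231.9952381 228.5047619]
0 1 (array([0.46920442, 0.17354281, 0.09488474]), np.float64(0.0012706710218046372))
0 2 (array([0.46776259, 0.17073409, 0.09735076]), np.float64(0.004465104031227493))
1 2 (array([0.46612794, 0.17094512, 0.09213224]), np.float64(0.0010303459387693205))
pad expected y offset: mid+126*left [0.55838302 0.18768368 0.1019    ]
```

```bash
cat >> h.py <<'E'
PSI=.170; HH=np.array([np.cos(PSI),np.sin(PSI),0]); LL=np.array([-np.sin(PSI),np.cos(PSI),0]); PP=np.array([.5797,.0635,0])
def pushR(al):
    a=np.radians(al); y=-np.cos(a)*np.array([0,0,1.])-np.sin(a)*LL; return np.stack([HH,y,np.cross(HH,y)],1)
def ppos(s,l,z): q=PP+s*HH+l*LL; return np.array([q[0],q[1],z])
E
python3 - <<'E'
from h import *
p=ppos(-.101,.122,.15);print(p);plan(pushR(25),p,n=18)
E
```

```text
[0.45951569 0.16665392 0.15      ]
k 18 L 0.1389 rot [-24.92 -89.7  -14.36]
[[-0.0068, 0.0024, 0.0029, -1.38, -4.98, -0.8], [-0.0065, 0.0022, 0.0035, -1.38, -4.98, -0.8], [-0.0062, 0.0021, 0.0041, -1.38, -4.98, -0.8], [-0.0059, 0.0019, 0.0047, -1.38, -4.98, -0.8], [-0.0055, 0.0017, 0.0052, -1.38, -4.98, -0.8], [-0.005, 0.0015, 0.0057, -1.38, -4.98, -0.8], [-0.0045, 0.0012, 0.0061, -1.38, -4.98, -0.8], [-0.004, 0.001, 0.0065, -1.38, -4.98, -0.8], [-0.0034, 0.0008, 0.0069, -1.38, -4.98, -0.8], [-0.0028, 0.0006, 0.0072, -1.38, -4.98, -0.8], [-0.0022, 0.0004, 0.0074, -1.38, -4.98, -0.8], [-0.0015, 0.0002, 0.0076, -1.38, -4.98, -0.8], [-0.0009, -0.0, 0.0077, -1.38, -4.98, -0.8], [-0.0002, -0.0002, 0.0077, -1.38, -4.98, -0.8], [0.0005, -0.0004, 0.0077, -1.38, -4.98, -0.8], [0.0012, -0.0006, 0.0076, -1.38, -4.98, -0.8], [0.0018, -0.0007, 0.0075, -1.38, -4.98, -0.8], [0.0025, -0.0009, 0.0073, -1.38, -4.98, -0.8]]
```

Call:
arm_command --targets '[[[-0.0068, 0.002, 0.003, -1.4, -5, -0.8], [-0.0065, 0.002, 0.0035, -1.4, -5, -0.8], [-0.0062, 0.002, 0.004, -1.4, -5, -0.8], [-0.0059, 0.002, 0.0047, -1.4, -5, -0.8], [-0.0055, 0.0015, 0.005, -1.4, -5, -0.8], [-0.005, 0.0015, 0.0057, -1.4, -5, -0.8], [-0.0045, 0.001, 0.006, -1.4, -5, -0.8], [-0.004, 0.001, 0.0065, -1.4, -5, -0.8], [-0.0034, 0.001, 0.007, -1.4, -5, -0.8], [-0.0028, 0.0005, 0.007, -1.4, -5, -0.8], [-0.0022, 0.0005, 0.0075, -1.4, -5, -0.8], [-0.0015, 0, 0.0075, -1.4, -5, -0.8]]]' --hand 0 --grip_force 10

```text
time: 11.53
ee_pos: [0.4477, 0.1239, 0.1628]
eef_rot: [0.787, -0.105, 0.142, -0.591]
ft_force: [-0.2, 0.7, 0.1]
width: 0.0036
```

```bash
python3 - <<'E'
from h import *
p=ppos(-.101,.122,.14);plan(pushR(25),p,n=7); s=readout.read_state();print(s['joint_positions'].round(2),s['width'])
E
```

```text
k 7 L 0.0499 rot [ -8.1  -29.45  -4.83]
[[-0.0008, 0.0014, 0.0069, -1.16, -4.21, -0.69], [-0.0003, 0.0013, 0.007, -1.16, -4.21, -0.69], [0.0002, 0.0011, 0.007, -1.16, -4.21, -0.69], [0.0007, 0.001, 0.007, -1.16, -4.21, -0.69], [0.0012, 0.0009, 0.007, -1.16, -4.21, -0.69], [0.0017, 0.0007, 0.0069, -1.16, -4.21, -0.69], [0.0022, 0.0006, 0.0067, -1.16, -4.21, -0.69]]
[ 0.21  0.2  -0.83  1.85  0.39  1.35 -1.1 ] 0.0035868241637365007
```

Call:
arm_command --targets '[[[-0.0008, 0.0014, 0.007, -1.16, -4.2, -0.7], [-0.0003, 0.0013, 0.007, -1.16, -4.2, -0.7], [0.0002, 0.0011, 0.007, -1.16, -4.2, -0.7], [0.0007, 0.001, 0.007, -1.16, -4.2, -0.7], [0.0012, 0.0009, 0.007, -1.16, -4.2, -0.7], [0.0017, 0.0007, 0.007, -1.16, -4.2, -0.7], [0.0022, 0.0006, 0.0067, -1.16, -4.2, -0.7], [0, 0, 0, 0, 0, 0], [0, 0, 0, 0, 0, 0]]]'

```text
time: 12.28
ee_pos: [0.459, 0.1666, 0.14]
eef_rot: [0.84, 0.07, -0.043, -0.536]
ft_force: [0.8, 0.2, -0.1]
width: 0.0004
```

```bash
python3 - <<'E'
from h import *
p=ppos(-.101,.122,.03);plan(pushR(25),p,n=11); s=readout.read_state();print(s['ee_pos'],s['joint_positions'].round(2),s['ft_force'].round(1))
c=cam('scene');cv2.imwrite('pics/s8.png',cv2.resize(c['pixels'][90:270,250:490],None,fx=3.3,fy=3.3,interpolation=2))
c=cam('wrist');cv2.imwrite('pics/w8.png',c['pixels'])
E
```

```text
k 11 L 0.11 rot [-0.04 -0.35 -0.02]
[[0.0, 0.0091, 0.0042, -0.0, -0.03, -0.0], [0.0, 0.0091, 0.0042, -0.0, -0.03, -0.0], [0.0, 0.0091, 0.0042, -0.0, -0.03, -0.0], [0.0, 0.0091, 0.0042, -0.0, -0.03, -0.0], [0.0, 0.0091, 0.0042, -0.0, -0.03, -0.0], [0.0, 0.0091, 0.0042, -0.0, -0.03, -0.0], [0.0, 0.0091, 0.0042, -0.0, -0.03, -0.0], [0.0, 0.0091, 0.0042, -0.0, -0.03, -0.0], [0.0, 0.0091, 0.0042, -0.0, -0.03, -0.0], [0.0, 0.0091, 0.0042, -0.0, -0.03, -0.0], [0.0, 0.0091, 0.0042, -0.0, -0.03, -0.0]]
[0.45895478 0.16661067 0.13995916] [ 0.04  0.36 -0.88  1.8   0.62  1.44 -0.87] [ 0.8  0.2 -0.1]
```

View pics/s8.png

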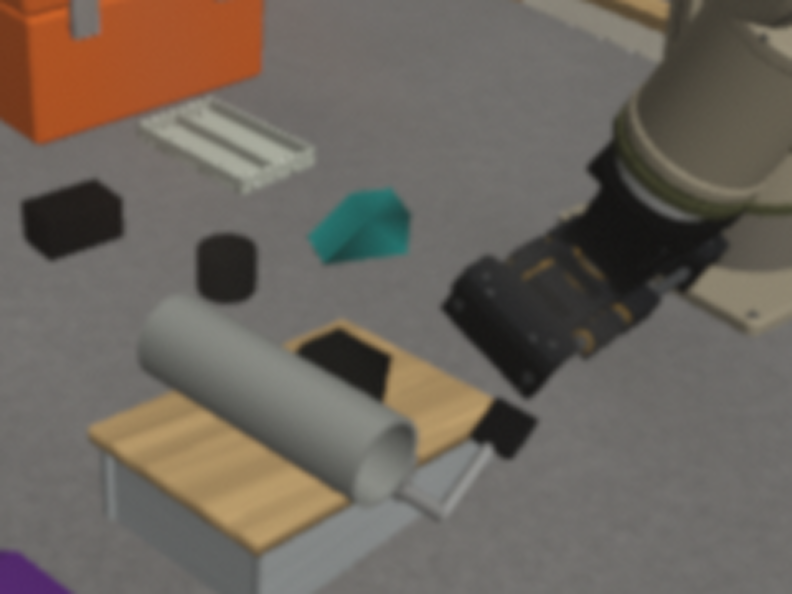

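View pics/w8.png

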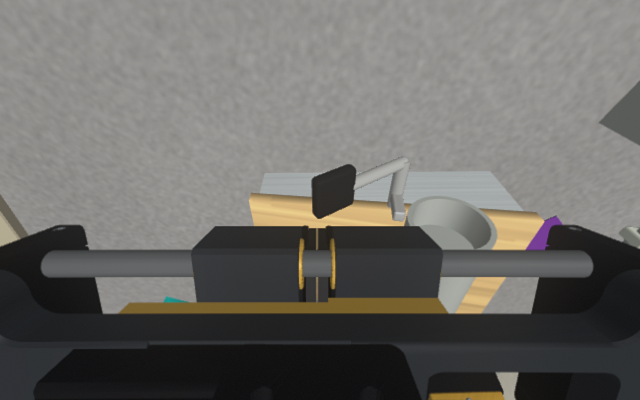

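Call:
arm_command --targets '[[[0, 0.0091, 0.0042, 0, 0, 0], [0, 0.0091, 0.0042, 0, 0, 0], [0, 0.0091, 0.0042, 0, 0, 0], [0, 0.0091, 0.0042, 0, 0, 0], [0, 0.0091, 0.0042, 0, 0, 0], [0, 0.0091, 0.0042, 0, 0, 0]]]'

```text
time: 12.88
ee_pos: [0.458, 0.1653, 0.0791]
eef_rot: [0.841, 0.07, -0.044, -0.535]
ft_force: [-0.7, 0.7, 0.8]
width: 0.0011
```

```bash
python3 - <<'E'
from h import *
s=readout.read_state();print(s['ee_pos'],s['ft_force'].round(1))
c=cam('scene');cv2.imwrite('pics/s9.png',cv2.resize(c['pixels'][90:270,250:490],None,fx=3.3,fy=3.3,interpolation=2))
E
```

```text
[0.45798683 0.16525858 0.0791374 ] [-0.7  0.7  0.8]
```

View pics/s9.png

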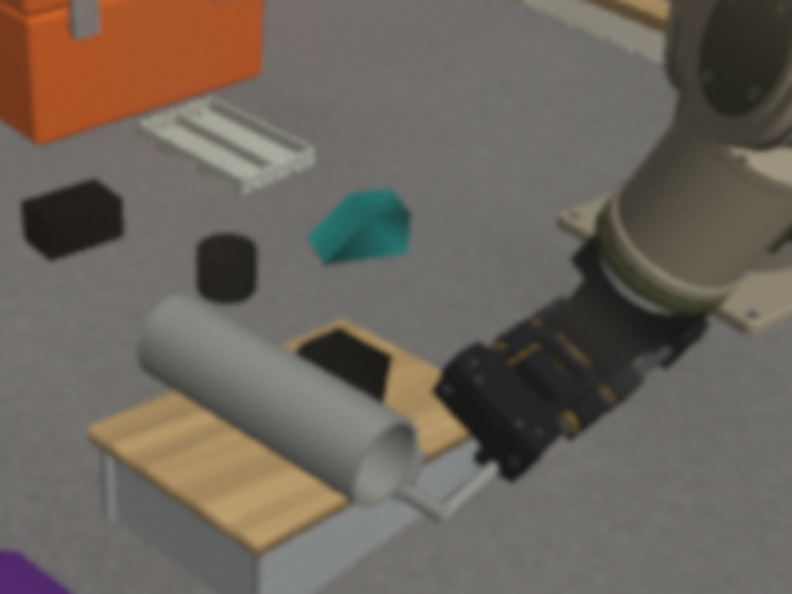

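Call:
arm_command --targets '[[[0, 0.0091, 0.0042, 0, 0, 0], [0, 0.0091, 0.0042, 0, 0, 0], [0, 0.0091, 0.0042, 0, 0, 0], [0, 0.0045, 0.002, 0, 0, 0], [0, 0, 0, 0, 0, 0]]]'

```text
time: 13.35
ee_pos: [0.4594, 0.1652, 0.0445]
eef_rot: [0.841, 0.07, -0.043, -0.535]
ft_force: [-0.1, -0.3, -0.6]
width: 0.0006
```

Call:
arm_command --targets '[[[0, 0.004, 0.002, 0, 0, 0], [0, 0.002, 0.001, 0, 0, 0], [0, 0, 0, 0, 0, 0]]]'

```text
time: 13.6
ee_pos: [0.4598, 0.1658, 0.0389]
eef_rot: [0.841, 0.071, -0.043, -0.535]
ft_force: [0.9, -0.2, 0.2]
width: 0.0007
```

```bash
python3 - <<'E'
from h import *
s=readout.read_state();print(s['ee_pos'],s['ft_force'].round(1))
c=cam('scene');cv2.imwrite('pics/s10.png',cv2.resize(c['pixels'][170:270,260:420],None,fx=5,fy=5,interpolation=2))
E
```

```text
[0.45979041 0.16577006 0.03888771] [ 0.9 -0.2  0.2]
```

View pics/s10.png

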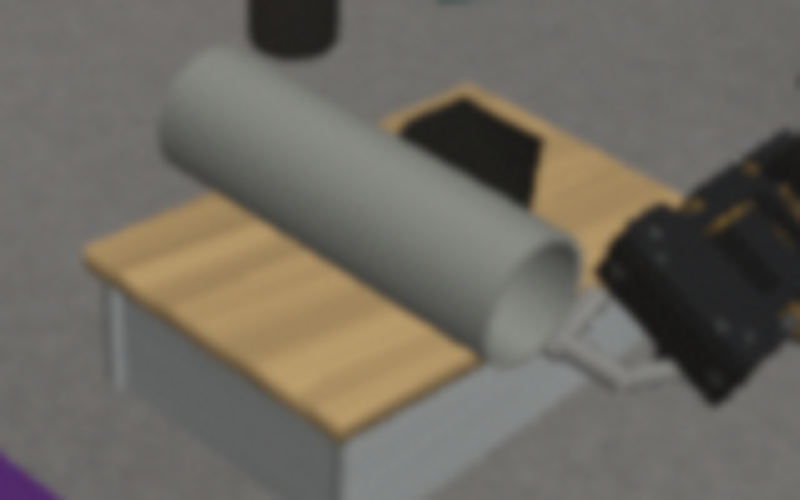

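Call:
arm_command --targets '[[[0, 0.004, 0.002, 0, 0, 0], [0, 0.002, 0.001, 0, 0, 0], [0, 0, 0, 0, 0, 0]]]'

```text
time: 13.9
ee_pos: [0.4596, 0.1659, 0.032]
eef_rot: [0.841, 0.071, -0.043, -0.535]
ft_force: [0.1, 0.3, 0.2]
width: 0.0004
```

Call:
arm_command --targets '[[[0, 0.002, 0.001, 0, 0, 0], [0, 0.001, 0.0005, 0, 0, 0], [0, 0, 0, 0, 0, 0], [0, 0, 0, 0, 0, 0]]]'

```text
time: 14.23
ee_pos: [0.4597, 0.1661, 0.029]
eef_rot: [0.841, 0.071, -0.043, -0.535]
ft_force: [-0.1, -0.9, 0.4]
width: 0.0006
```

```bash
python3 - <<'E'
from h import *
s=readout.read_state();print(s['ee_pos'],s['ft_force'].round(1))
c=cam('scene');cv2.imwrite('pics/s11.png',cv2.resize(c['pixels'][170:270,260:420],None,fx=5,fy=5,interpolation=2))
E
```

```text
[0.45974599 0.16605031 0.02899113] [-0.1 -0.9  0.4]
```

View pics/s11.png

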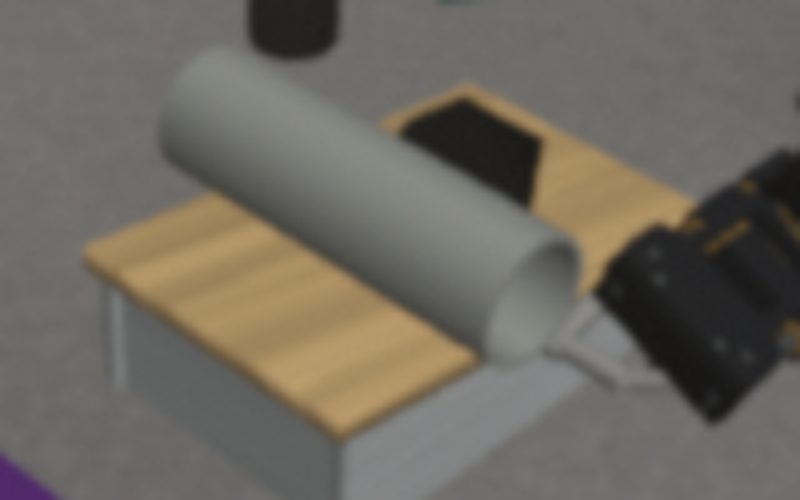

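```bash
python3 - <<'E'
from h import *
c=cam('wrist');cv2.imwrite('pics/w11.png',c['pixels'])
c=cam('top');cv2.imwrite('pics/t11.png',cv2.resize(c['pixels'][130:270,200:340],None,fx=4,fy=4,interpolation=2))
E
```

```text
(no output)
```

View pics/w11.png

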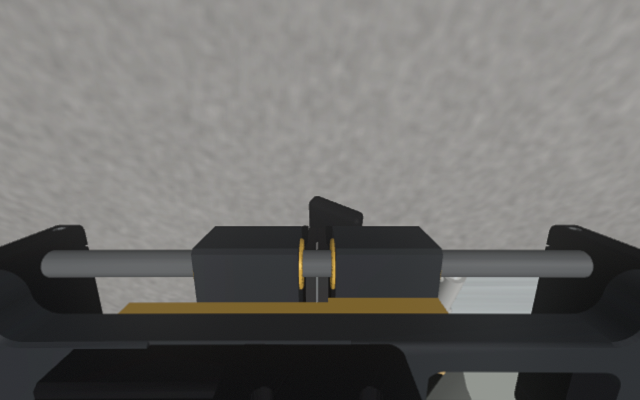

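View pics/t11.png

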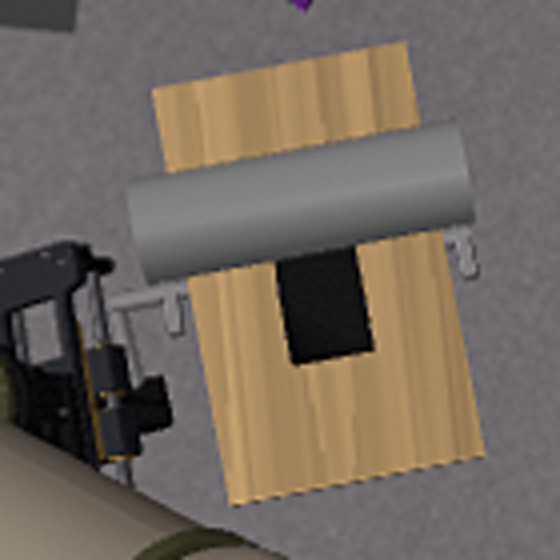

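Call:
arm_command --targets '[[[0, 0.0018, 0.0008, 0, 0, 0], [0, 0, 0, 0, 0, 0], [0, 0, 0, 0, 0, 0]]]'

```text
time: 14.63
ee_pos: [0.4598, 0.166, 0.027]
eef_rot: [0.841, 0.071, -0.043, -0.535]
ft_force: [0.2, 0.0, 0.5]
width: 0.0001
```

Call:
arm_command --targets '[[[0, 0.0018, 0.0008, 0, 0, 0], [0, 0, 0, 0, 0, 0], [0, 0, 0, 0, 0, 0]]]'

```text
time: 14.88
ee_pos: [0.4598, 0.166, 0.025]
eef_rot: [0.841, 0.071, -0.043, -0.535]
ft_force: [-0.3, 0.4, 0.7]
width: 0.0004
```

Call:
arm_command --targets '[[[0, 0.0018, 0.0008, 0, 0, 0], [0, 0, 0, 0, 0, 0], [0, 0, 0, 0, 0, 0]]]'

```text
time: 15.13
ee_pos: [0.4599, 0.166, 0.0232]
eef_rot: [0.841, 0.071, -0.043, -0.535]
ft_force: [1.4, -0.5, 1.7]
width: 0.0003
```

Call:
arm_command --targets '[[[0, 0.0018, 0.0008, 0, 0, 0], [0, 0, 0, 0, 0, 0], [0, 0, 0, 0, 0, 0]]]'

```text
time: 15.38
ee_pos: [0.4602, 0.1661, 0.0222]
eef_rot: [0.841, 0.071, -0.042, -0.535]
ft_force: [-2.0, 0.1, 12.9]
width: 0.0003
```

```bash
python3 - <<'E'
from h import *
c=cam('wrist');cv2.imwrite('pics/w12.png',c['pixels'])
c=cam('scene');cv2.imwrite('pics/s12.png',cv2.resize(c['pixels'][170:270,330:440],None,fx=6,fy=6,interpolation=2))
E
```

```text
(no output)
```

View pics/s12.png

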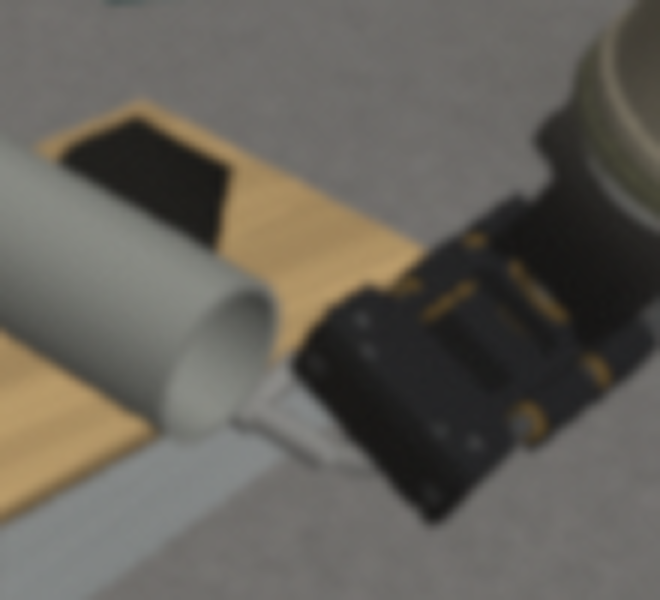

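Call:
arm_command --targets '[[[0, -0.005, -0.002, 0, 0, 0], [0, -0.02, 0, 0, 0, 0], [0, -0.03, 0, 0, 0, 0], [0, -0.04, 0, 0, 0, 0], [-0.015, -0.035, 0, 0, 0, 0], [-0.015, -0.035, 0, 0, 0, 0], [0, -0.03, 0, 0, 0, 0], [0, 0, 0, 0, 0, 0], [0, 0, 0, 0, 0, 0]]]'

```text
time: 16.23
ee_pos: [0.4165, 0.2415, 0.1996]
eef_rot: [0.84, 0.072, -0.042, -0.536]
ft_force: [0.0, 0.0, 0.1]
width: 0.0006
```

```bash
cp m5.py m6.py; python3 - <<'E'
from h import *
s=readout.read_state();print(s['ee_pos'],s['ft_force'].round(1))
c=cam('scene');cv2.imwrite('pics/s13.png',cv2.resize(c['pixels'][160:270,260:420],None,fx=5,fy=5,interpolation=2))
t=cam('top');cv2.imwrite('pics/t13.png',cv2.resize(t['pixels'][130:270,200:340],None,fx=4,fy=4,interpolation=2))
c=cam('wrist');cv2.imwrite('pics/w13.png',c['pixels'])
E
```

```text
[0.41652888 0.2415343  0.19962075] [0.  0.  0.1]
```

View pics/s13.png

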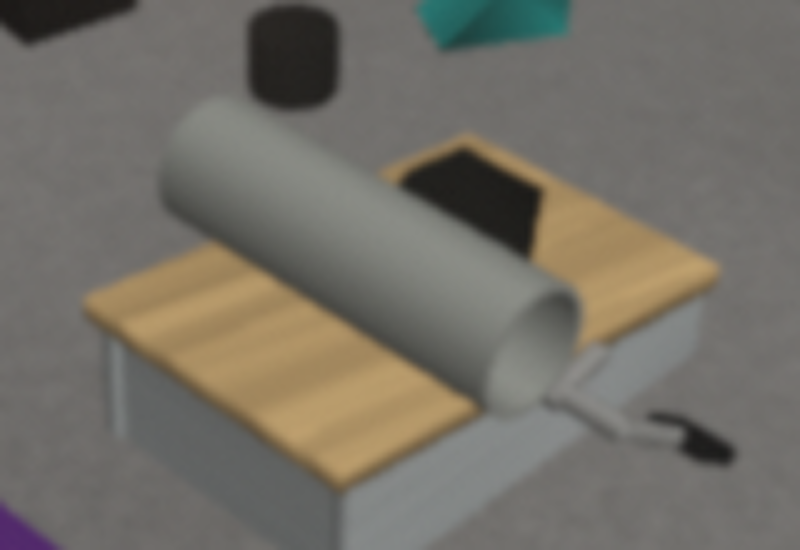

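View pics/t13.png

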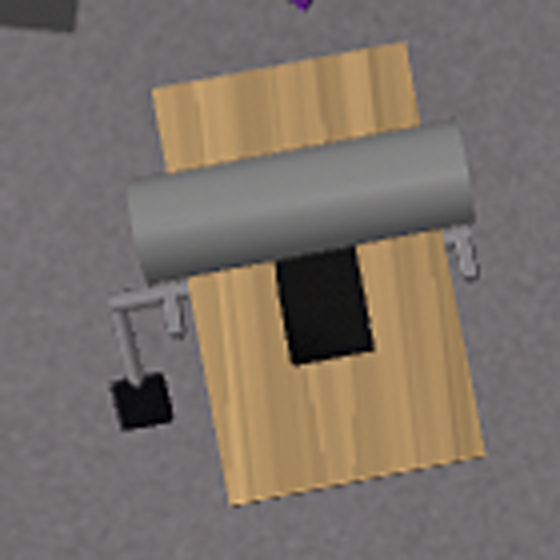

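```bash
python3 - <<'E'
from h import *
t=cam('top');s=cam('scene')
o1,d1=ray(t,[[235.5,230.3]]);o2,d2=ray(s,[[398.6,247.8]]);print(tri(o1,d1[0],o2,d2[0]))
a=cv2.imread('pics/top0.png');b=t['pixels'];d=cv2.absdiff(a[130:200,225:330],b[130:200,225:330]);print('pipe-area diff mean',d.mean(), 'time',readout.read_state()['time'])
r.close_job()
E
```

```text
(array([0.4715025 , 0.17513189, 0.01589323]), np.float64(0.003298633118327853))
pipe-area diff mean 5.994784580498866 time 16.4833
the job is handed in; nothing more can be done
```

The job is done and handed in at about 16.5 s of the 48 s allowed. The chock is set under the pipe, the catch is released, and the pipe rests on the chock alone.

- **Chock:** I gripped the black wedge across its width and set it flat on the stand, midway along the pipe. I slid it in until it touched, which nudged the pipe uphill by up to about 1 mm. I then backed off 0.6 mm, pressed it down with about 7 N and let go. The pipe's centre measured 55.8 mm ahead of the chock and 11.3 mm above it, against 55 and 11 in the description.
- **Catch:** I pushed the pedal down with the closed fingers until the force jumped to 13 N, which I took to be the end stop. I then backed the arm clear, and the force reading returned to zero.
- **Last checks:** The pedal's centre triangulated to z ≈ 16 mm, matching the 15 mm end position. The rays from the two cameras missed each other by 3.3 mm. The top and scene views show both fingers down and the chock still in place.
- **Pipe position:** The pipe looks the same in the pictures before and after the release, but I did not measure its position again after the catch let go. A raw picture difference over the pipe area, taken against the first image, was small but not zero (mean 6 of 255). I didn't look into what caused it.

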